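# Sort the washed cutlery into the cutlery tray

### The arm

A 6-joint arm with a two-finger parallel gripper is mounted at the origin on a cart in front of the work surface, level with it; the furniture and walls round the work are solid. World frame = base frame: x ahead of the robot, y to its left, z up, the work surface at z = 0. Lengths are in m, angles in rad, forces in N, time in s.
With the tool pointing down it reaches from about 0.275 to 0.875 m from the base axis. Payload 12.5 kg.
Tool frame: the origin (TCP) lies on the centre line of the jaws, within the pads' length; the fingertips stand r.finger_overhang ahead of it and the grasp point (between the pads) lies 3 mm ahead of it (r.finger_overhang is the distance from the TCP to the fingertips, in m); z points along the fingers, y is the direction in which the jaws open and shut (so a half turn about z gives the same grasp; the last joint's range is limited). The gripper opens to 85 mm and grips with 20 to 120 N. Pads are 22 mm wide; open, the fingers measure 114 mm over their backs; the gripper's body (76 mm by 85 mm) begins 54 mm behind the grasp point. The pads swing forward as they close: fully open they stand 13 mm farther back than shut.
Start: joints at [-1.24, 0.351, 1.652, -0, 1.139, -0.085], TCP at [0.222, -0.503, 0.253] pointing down, gripper open.
Joint ranges: [-2.75, 2.75], [-0.79, 2.1], [0.01, 2.65], [-1.57, 4.71], [0.07, 3.14], [-2.87, 2.87]. Speed limits (rad/s): [2.22, 2.22, 2.79, 3.14, 3.14, 3.14].

### API

Orientations are given as a unit quaternion [x, y, z, w].
In Python, from cell import r, optics gives the robot as it stands. The module is installed in compiled form; this text tells all that it offers. Calls block until the motion is done:
- r.move_to(position, orientation): joint-space move of the TCP to a pose.
- r.move_linear(position, rot=None, vel=0.15): straight line of the TCP; rot=None keeps the orientation; vel is the mean speed in m/s.
- r.set_joints(angles): joint-space move.
- r.set_gripper(opening, squeeze=None): opening from 0.0 (shut) to 1.0 (fully open); squeeze is the grip in N (None keeps the last); returns when the fingers have stopped.
- r.sleep(seconds).
- r.inverse_kinematics(position, orientation): joint angles nearest the present ones, or None.
- optics.get_image(name): name is "side" or "top"; returns a dict with "pixels" (400x640x3 uint8, red, green, blue), "depth" (400x640 float32, m along the optical axis (not along the pixel's ray), 0 where there is no reading), "fx", "fy", "cx", "cy" (pixels), "camera_from_world" (4x4, takes a point from world to camera coordinates). Camera axes: x right, y down, z forward; pixel columns grow to the right and rows downward; lengths in m; the calibration is good to about 2 mm. A picture is of the moment at which its call begins.
A pose or a line that the arm cannot do raises r.PlanningError and nothing moves.
- r.hand_in(): hands the job in, once; it reports no verdict.
Readings, each from a call of its own:
- r.current_t(): time.
- r.current_q(): joint angles.
- r.current_qvel(): joint speeds.
- r.current_effort(): joint torques, N m.
- r.current_tool_pos(): TCP position.
- r.current_ee_rot(): TCP orientation.
- r.current_contact_force(): force on the tool from outside, world axes, zero at the start.
- r.current_torque(): the same for the moment, N m.
- r.current_opening(): opening from 0.0 (shut) to 1.0 (fully open).
Only numpy, scipy, OpenCV 4.12 (cv2) and the standard library are available. Lean on these libraries where they do the work, as an engineer would, in place of code of your own. Each camera call takes 0.05 s, during which the arm holds its last target. There are 200 camera calls.

### The job

Put the dry cutlery from the drying mat away in the wooden cutlery tray: the fork in the bin where a fork already lies, the dessert spoon in the bin with the dessert spoon, and both teaspoons in the empty bin. Lay each piece beside what is already there, not on top of it, lengthwise, flat on the bin's floor and right side up, with all heads towards the same end as the two pieces already in the tray. Those two stay in their bins, and do not push or knock the glass on the mat.

Things in the scene. Friction and masses are not known exactly. Their poses are not given: they have to be found in the camera images.
- bin_forks: Dark wooden bin, 232 x 112 mm outside, 36 mm high; walls and floor 4 mm, so 224 x 104 mm inside. One of three equal bins side by side (114 mm apart) in a low wooden tray; all fixed. Here forks go: one lies in it. Origin: middle of the underside of its head end; +x points out through that end, so the bin runs from x = 0 back to x = -232 mm, y = +-56, inner floor z = 4.
- bin_dessert_spoons: Dark wooden bin, 232 x 112 mm outside, 36 mm high; walls and floor 4 mm, so 224 x 104 mm inside. One of three equal bins side by side (114 mm apart) in a low wooden tray; all fixed. Here dessert spoons go: one lies in it. Origin: middle of the underside of its head end; +x points out through that end, so the bin runs from x = 0 back to x = -232 mm, y = +-56, inner floor z = 4.
- bin_teaspoons: Dark wooden bin, 232 x 112 mm outside, 36 mm high; walls and floor 4 mm, so 224 x 104 mm inside. One of three equal bins side by side (114 mm apart) in a low wooden tray; all fixed. Here teaspoons go: it starts empty. Origin: middle of the underside of its head end; +x points out through that end, so the bin runs from x = 0 back to x = -232 mm, y = +-56, inner floor z = 4.
- fork: Steel fork to be put away, 193 mm long, head 26 mm wide. Starts on a 4 mm thick teal ribbed drying mat. Origin: under the middle of its length; +x to the head, z up. Arched handle, 15 mm high at most; grip it across at x = -29 mm, where it is 9 mm wide and its top is 11 mm above the origin. 40 g.
- dessert_spoon: Steel dessert spoon to be put away, 188 mm long, bowl 38 mm wide. Starts on a 4 mm thick teal ribbed drying mat. Origin: under the middle of its length; +x to the head, z up. Arched handle, 15 mm high at most; grip it across at x = -29 mm, where it is 8 mm wide and its top is 11 mm above the origin. 45 g.
- teaspoon_a: One of two like steel teaspoons to be put away, 130 mm long, bowl 26 mm wide. Starts on a 4 mm thick teal ribbed drying mat. Origin: under the middle of its length; +x to the head, z up. Arched handle, 11 mm high at most; grip it across at x = -30 mm, where it is 8 mm wide and its top is 7 mm above the origin. 20 g.
- teaspoon_b: One of two like steel teaspoons to be put away, 130 mm long, bowl 26 mm wide. Starts on a 4 mm thick teal ribbed drying mat. Origin: under the middle of its length; +x to the head, z up. Arched handle, 11 mm high at most; grip it across at x = -30 mm, where it is 8 mm wide and its top is 7 mm above the origin. 20 g.
- tray_fork: Steel fork that already lies in the fork bin at the start, to one side of its middle, 204 mm long, head 28 mm wide, 18 mm high at most. Loose. Origin: under the middle of its length; +x to the head, z up. 
- tray_dessert_spoon: Steel dessert spoon that already lies in its bin at the start, to one side of its middle, 188 mm long, bowl 38 mm wide, 15 mm high at most. Loose. Origin: under the middle of its length; +x to the head, z up. 
- glass: Clear drinking glass, loose, upside down on the far part of the drying mat to drip dry; 81 mm across, 93 mm high. Origin: centre of its underside. To be left alone.
There are look-alikes about, which are no part of the job. What is shaped like the dessert_spoon but black is not meant.

How it is judged:
By the outcome, as a careful person would: the job done as asked, in the order asked, and still so for the second after the job is handed in, with the robot touching nothing.
It also fails if it takes over 109 s, if anything falls off the work surface, if the arm or the gripper's body presses on something with over 40 N, if the wrist force passes 120 N, or if a joint passes its speed limit or range.

## Working session

There is one attempt and no reset: what is moved stays moved. The work goes in short steps, each a Python script; the robot and the scene stay as the last script left them, time stands still between calls to the robot, and variables do not carry over. Pictures are saved under pics/ and viewed, about 12 in all and at most 16, crops included, and the job is handed in when it is done.

```bash
mkdir -p pics; python3 - <<'E'
from cell import r, optics
import cv2,numpy as np
for n in("top","side"):
    d=optics.get_image(n); cv2.imwrite(f"pics/{n}0.png",d["pixels"][:,:,::-1])
    np.savez(f"{n}0.npz",**d)
    C=np.linalg.inv(d["camera_from_world"]); print(n,d["fx"],d["cx"],d["cy"],C.round(3).tolist())
print(r.finger_overhang,r.current_ee_rot(),r.current_t(),r.current_opening())
E
```

```text
top 410.35132577971865 318.76771264887253 200.4307729245648 [[0.029, -0.998, 0.061, 0.364], [-0.999, -0.028, 0.021, -0.07], [-0.02, -0.061, -0.998, 1.267], [0.0, 0.0, 0.0, 1.0]]
side 457.6065662449745 320.6540922632073 202.83258995521837 [[-0.631, -0.422, 0.651, -0.411], [-0.775, 0.335, -0.535, 0.632], [0.007, -0.842, -0.539, 0.751], [0.0, 0.0, 0.0, 1.0]]
0.022 [ 9.78466852e-01  2.06403335e-01 -6.27478009e-05 -5.28702292e-04] 0.1 1.004946336251931
```

View pics/top0.png

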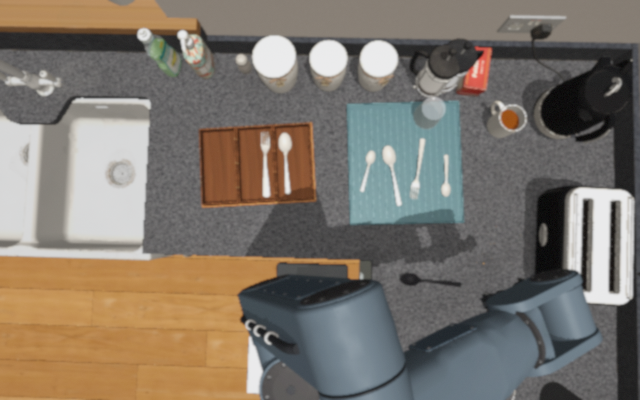

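View pics/side0.png

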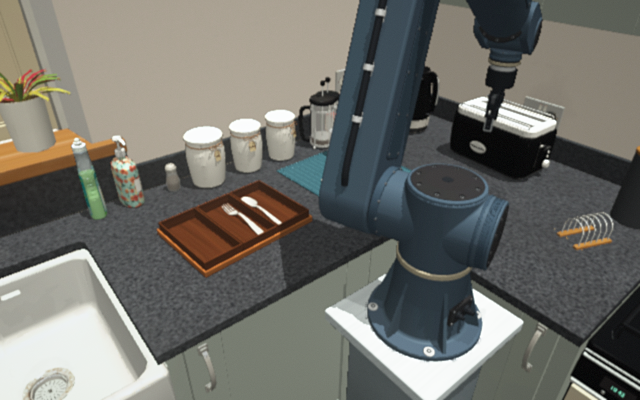

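```bash
cat > h.py <<'E'
import cv2,numpy as np
def ray(d,u,v,z):
    u=np.atleast_1d(u).astype(float);v=np.atleast_1d(v).astype(float)
    C=np.linalg.inv(d["camera_from_world"])
    D=np.c_[(u-d["cx"])/d["fx"],(v-d["cy"])/d["fy"],np.ones(len(u))]@C[:3,:3].T
    return C[:3,3]+D*((z-C[2,3])/D[:,2])[:,None]
def pieces(d,box,thr,z,amin=12):
    """bright grey blobs in box=(u0,v0,u1,v1): axis, ends, widths in world on plane z; head = wider end"""
    u0,v0,u1,v1=box; K=6
    im=cv2.resize(d["pixels"][v0:v1,u0:u1],None,fx=K,fy=K,interpolation=cv2.INTER_CUBIC)
    m=(im[:,:,0]>thr).astype(np.uint8)
    n,L,S,_=cv2.connectedComponentsWithStats(m)
    out=[]
    for i in range(1,n):
        if S[i,4]<amin*K*K: continue
        v,u=np.nonzero(L==i)
        P=ray(d,(u+.5)/K-.5+u0,(v+.5)/K-.5+v0,z)[:,:2]
        c=P.mean(0); a=np.linalg.svd((P-c)[::7],full_matrices=False)[2][0]
        s=(P-c)@a
        if s.max()>-s.min(): a=-a; s=-s      # centroid lies nearer the head
        t=(P-c)@[-a[1],a[0]]
        lo,hi=s.min(),s.max()
        # width profile and centre line at stations from tail
        mid=c+a*(lo+hi)/2
        st=[(round((f-.5)*(hi-lo)*1e3),round(np.ptp(t[abs(s-lo-f*(hi-lo))<.003])*1e3),round(t[abs(s-lo-f*(hi-lo))<.003].mean()*1e3,1)) for f in(.05,.2,.35,.5,.7,.85,.95)]
        out.append(dict(mid=mid,len=hi-lo,yaw=np.arctan2(a[1],a[0]),st=st,px=(round(u.mean()/K+u0),round(v.mean()/K+v0))))
    return out
E
python3 - <<'E'
import numpy as np,cv2
from h import *
d=dict(np.load("top0.npz"));s=dict(np.load("side0.npz"))
for nm,b,t in(("mat",(352,135,460,218),150),("tray",(242,128,308,202),150)):
    for p in pieces(d,b,t,.012): print(nm,p["px"],p["mid"].round(4),round(p["len"],4),round(np.degrees(p["yaw"]),1),p["st"])
print("tray corners",ray(d,[200,311,203,315],[128,123,207,203],.036).round(3).tolist())
print("mat corners",ray(d,[349,459,350,463],[103,101,223,221],.004).round(3).tolist())
for uv in((430,110),(275,165),(222,165),(263,165),(355,165)): print(uv,ray(d,*uv,d and 0.0).round(3).tolist(),d["depth"][uv[1],uv[0]])
a=cv2.resize(d["pixels"][95:225,345:465],None,fx=5,fy=5,interpolation=3)[:,:,::-1]
cv2.imwrite("pics/mat1.png",a[:600])
a=cv2.resize(d["pixels"][118:212,195:320],None,fx=6,fy=6,interpolation=3)[:,:,::-1]
cv2.imwrite("pics/tray1.png",a)
E
```

```text
mat (418, 171) [ 0.5478 -0.3441] 0.1938 171.9 [(-87, 20, np.float64(-1.1)), (-58, 19, np.float64(-0.2)), (-29, 15, np.float64(0.8)), (0, 11, np.float64(1.6)), (39, 23, np.float64(-0.0)), (68, 29, np.float64(-0.1)), (87, 27, np.float64(-0.4))]
mat (392, 171) [ 0.5237 -0.2682] 0.1938 12.9 [(-87, 21, np.float64(0.6)), (-58, 20, np.float64(0.5)), (-29, 16, np.float64(-0.8)), (0, 13, np.float64(-0.9)), (39, 32, np.float64(0.1)), (68, 42, np.float64(0.2)), (87, 33, np.float64(0.1))]
mat (368, 169) [ 0.535  -0.1873] 0.1364 -13.1 [(-61, 18, np.float64(0.5)), (-41, 17, np.float64(-0.5)), (-20, 15, np.float64(0.0)), (0, 13, np.float64(-0.7)), (27, 25, np.float64(0.1)), (48, 32, np.float64(0.2)), (61, 25, np.float64(0.1))]
mat (446, 178) [ 0.5286 -0.4291] 0.1328 179.9 [(-60, 17, np.float64(-1.3)), (-40, 15, np.float64(0.4)), (-20, 13, np.float64(0.8)), (0, 12, np.float64(0.8)), (27, 25, np.float64(0.1)), (46, 32, np.float64(-0.3)), (60, 25, np.float64(-0.1))]
tray (286, 159) [0.5547 0.0632] 0.1944 5.0 [(-87, 23, np.float64(0.3)), (-58, 22, np.float64(-0.1)), (-29, 18, np.float64(-0.2)), (0, 14, np.float64(-0.2)), (39, 36, np.float64(0.2)), (68, 44, np.float64(-0.3)), (87, 34, np.float64(0.2))]
tray (266, 165) [0.5471 0.1261] 0.2051 -176.4 [(-92, 27, np.float64(-1.0)), (-62, 32, np.float64(0.6)), (-31, 14, np.float64(-0.3)), (0, 16, np.float64(-1.3)), (41, 23, np.float64(-0.4)), (72, 27, np.float64(0.3)), (92, 29, np.float64(0.9))]
tray corners [[0.65, 0.326, 0.036], [0.674, -0.013, 0.036], [0.409, 0.306, 0.036], [0.431, -0.032, 0.036]]
mat corners [[0.748, -0.128, 0.004], [0.763, -0.47, 0.004], [0.374, -0.141, 0.004], [0.39, -0.485, 0.004]]
(430, 110) [[0.733, -0.381, 0.0]] 1.1848943
(275, 165) [[0.548, 0.097, 0.0]] 1.2420331
(222, 165) [[0.543, 0.263, 0.0]] 1.2751359
(263, 165) [[0.547, 0.135, 0.0]] 1.2588141
(355, 165) [[0.554, -0.152, 0.0]] 1.2673032
```

View pics/mat1.png

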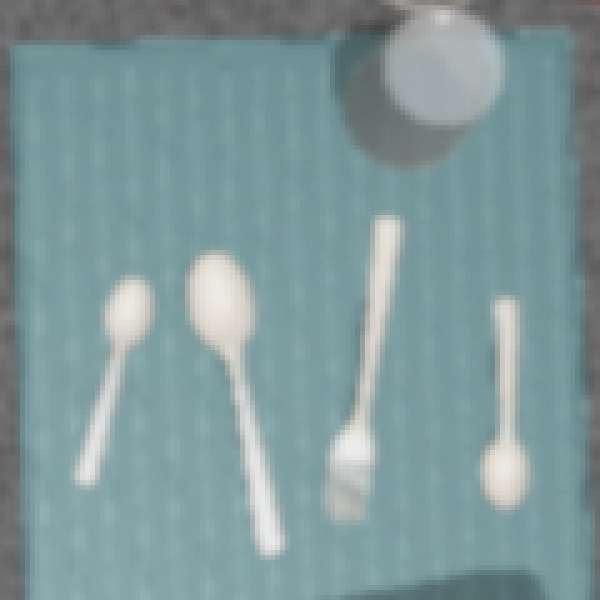

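View pics/tray1.png

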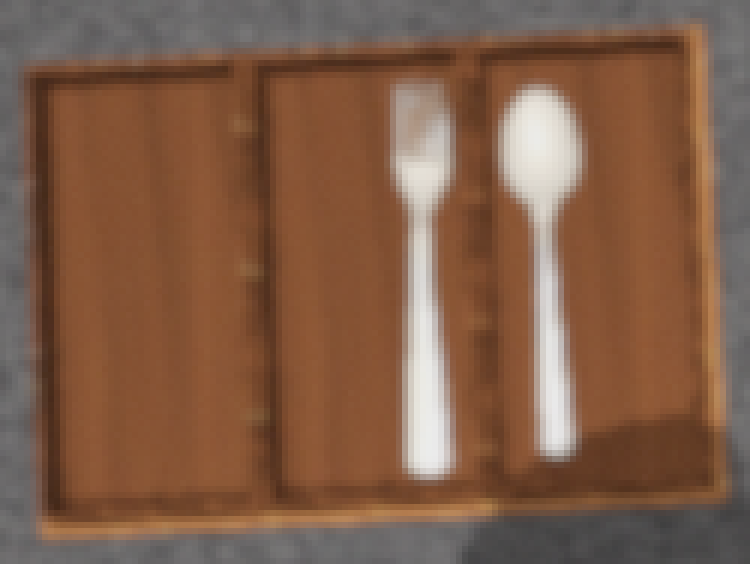

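The mat shows, left to right: teaspoon (368,169) head far, dessert spoon (392,171) head far, fork (418,171) head near, teaspoon (446,178) head near; glass at about (431,110). The tray's bins, left to right: empty, fork, dessert spoon, with both heads at the far end. Measured lengths match the given ones (194/194/136/133 mm). Next: the tray pose.

```bash
python3 - <<'E'
import numpy as np,cv2
from h import *
d=dict(np.load("top0.npz"))
v,u=np.mgrid[110:220,190:330]; z=d["depth"][110:220,190:330]
C=np.linalg.inv(d["camera_from_world"])
P=np.stack([(u-d["cx"])/d["fx"]*z,(v-d["cy"])/d["fy"]*z,z],-1)@C[:3,:3].T+C[:3,3]
Z=P[...,2]
print("counter z",np.median(Z[90:,:10]),"floor z",np.median(Z[40:70,18:35]),np.median(Z[40:70,55:65]), "fork/spoon z", Z[45:55,75].round(4), np.histogram(Z,bins=[-.01,0,.006,.012,.02,.028,.032,.036,.04,.05,.1]))
rim=P[(Z>.028)&(Z<.045)&(P[...,0]<.70)]
r_=cv2.minAreaRect((rim[:,:2]*1000).astype(np.float32)); print(len(rim),r_)
# colour edges: brown mask
hsv=cv2.cvtColor(d["pixels"],cv2.COLOR_RGB2HSV); m=((hsv[...,1]>90)&(hsv[...,0]<20)).astype(np.uint8)
m[:110]=0;m[220:]=0;m[:,:190]=0;m[:,330:]=0
c=max(cv2.findContours(m,0,2)[0],key=cv2.contourArea)[:,0]; W=ray(d,c[:,0],c[:,1],.030)[:,:2]
print(cv2.minAreaRect((W*1000).astype(np.float32)))
# dividers: mean rim y in tray frame
E
```

```text
counter z -0.0010046518739349475 floor z 0.007385251723682207 0.007166383274455734 fork/spoon z [0.022  0.0218 0.0236 0.0241 0.0268 0.0253 0.0255 0.0268 0.025  0.0247] (array([4074, 4249, 4417, 1029,  372,  133,  178,  575,  316,    0]), array([-0.01 ,  0.   ,  0.006,  0.012,  0.02 ,  0.028,  0.032,  0.036,
        0.04 ,  0.05 ,  0.1  ]))
1196 ((546.112548828125, 152.9125213623047), (233.07505798339844, 340.3489990234375), 4.72261381149292)
((543.18017578125, 148.78492736816406), (245.15585327148438, 349.64581298828125), 4.790383338928223)
```

```bash
cat > a.py <<'E'
import numpy as np
from cell import r, optics
OH=r.finger_overhang
TR=np.array([.545,.151]); TY=np.radians(4.75)
def q(psi): return [np.cos(psi/2),np.sin(psi/2),0,0]     # tool down, tool x at heading psi
def over(xy,z,psi):
    r.move_to([*xy,z],q(psi))
def guarded(xy,z0,zmin,step=.001,lim=3.):
    """step down from z0 until the push rises by lim N or zmin is reached"""
    r.move_linear([*xy,z0],vel=.12); r.sleep(.15); f0=r.current_contact_force()[2]; z=z0
    while z>zmin+1e-6:
        z-=step; r.move_linear([*xy,z],vel=.03)
        if abs(r.current_contact_force()[2]-f0)>lim: break
    return z,r.current_contact_force()[2]-f0
def bin_xy(k,dx,dy):  # k=+1 teaspoons, 0 forks, -1 dessert; dx,dy in the bin's own axes from its centre
    c,s=np.cos(TY),np.sin(TY); p=np.array([dx,k*.114+dy]); return TR+[c*p[0]-s*p[1],s*p[0]+c*p[1]]
E
python3 - <<'E'
from a import *
p=(.42,-.20); over(p,.12,0); r.set_gripper(0.1,40)
z,f=guarded(p,.032,.018)
print("contact z",z,f,r.current_tool_pos(),"tip",z-OH); 
r.move_linear([*p,.05]); print(r.current_q().round(2) if hasattr(r.current_q(),'round') else r.current_q(), r.current_t(), r.current_opening())
E
```

```text
contact z 0.025999999999999995 7.274303779277576 [ 0.42011138 -0.20007198  0.02632518] tip 0.003999999999999997
[-0.54  0.54  2.   -0.    0.6   1.03] 5.0833 0.10296894457437204
```

```bash
cat >> a.py <<'E'
def transfer(mid,yaw,gx,k,dy,dx=0.,zg=.028,og=.4,orel=.24,flip=False):
    mid=np.array(mid); a=np.array([np.cos(yaw),np.sin(yaw)]); g=mid+gx*a
    psi=yaw-np.pi if flip else yaw
    r.set_gripper(og,50); over(g,.15,psi)
    r.move_linear([*g,zg],vel=.12); r.set_gripper(0.,50); op=r.current_opening()
    r.move_linear([*g,.16],vel=.15); print("gripped",op,r.current_opening())
    if r.current_opening()<.03: print("MISSED"); return
    pp=TY+(np.pi if flip else 0); t=bin_xy(k,gx+dx,dy)
    over(t,.16,pp)
    z,f=guarded(t,zg+.009,zg+.0025,lim=2.5); print("placed z",z,f)
    r.set_gripper(orel); r.move_linear([*t,.13],vel=.1); print("t",r.current_t(),r.current_opening())
E
python3 - <<'E'
from a import *
import cv2
transfer([.5478,-.3441],np.radians(171.9),-.029,0,.022,flip=True)
d=optics.get_image("top"); np.savez("top1.npz",**d)
cv2.imwrite("pics/t2.png",cv2.resize(d["pixels"][95:225,190:470],None,fx=2.8,fy=2.8,interpolation=3)[:,:,::-1])
E
```

```text
gripped 0.08463371224557896 0.08252397219977183
placed z 0.031999999999999994 10.303859195581401
t 15.1 0.2449685360807883
```

View pics/t2.png

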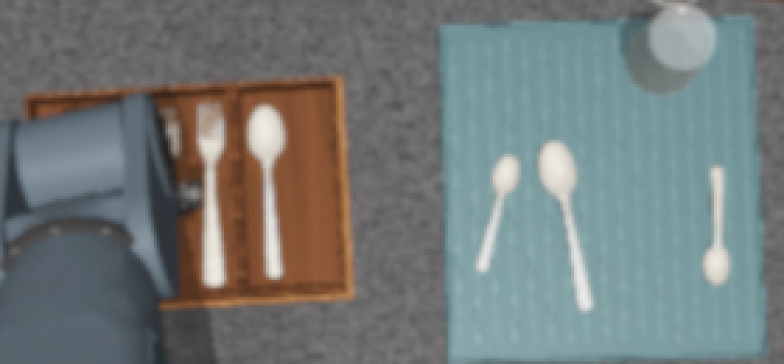

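The fork is gripped (8% opening, about 7–9 mm) and placed; its head shows at the far end, left of the tray fork. Contact came at the expected floor height. Next, the dessert spoon.

```bash
python3 - <<'E'
from a import *
import cv2
transfer([.5237,-.2682],np.radians(12.9),-.029,-1,-.023)
over((.45,-.25),.2,0)
d=optics.get_image("top"); np.savez("top2.npz",**d)
cv2.imwrite("pics/t3.png",cv2.resize(d["pixels"][118:212,195:325],None,fx=6,fy=6,interpolation=3)[:,:,::-1])
from h import pieces
for p in pieces(d,(203,128,310,202),150,.016): print(p["px"],p["mid"].round(4),round(p["len"],4),round(np.degrees(p["yaw"]),1))
E
```

```text
gripped 0.07060096775728052 0.0727286333156037
placed z 0.031999999999999994 9.896983221748439
t 25.0 0.24049091576784096
(301, 157) [0.5585 0.0148] 0.1935 5.1
(286, 160) [0.5528 0.0625] 0.1965 5.0
(266, 163) [0.5476 0.1254] 0.2023 3.9
(250, 161) [0.5455 0.1726] 0.1897 4.1
```

View pics/t3.png

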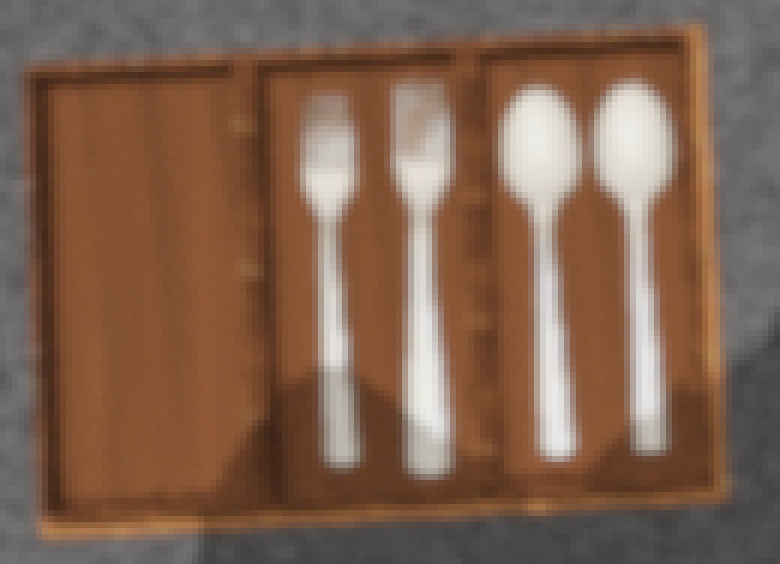

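Both pieces lie flat, parallel and beside the originals, which are where they were. The fork is at crop x≈330 and the dessert spoon at x≈640. Now the teaspoons.

```bash
python3 - <<'E'
from a import *
import cv2
from h import pieces
transfer([.535,-.1873],np.radians(-13.1),-.030,1,.025,zg=.0275)
transfer([.5286,-.4291],np.radians(179.9),-.030,1,-.024,zg=.0275,flip=True)
over((.40,-.30),.25,0)
d=optics.get_image("top"); np.savez("top3.npz",**d)
a=cv2.resize(d["pixels"][95:225,190:470],None,fx=2.8,fy=2.8,interpolation=3)
b=cv2.resize(optics.get_image("side")["pixels"][160:280,140:340],(784,470)[:2],interpolation=3)[:330]
cv2.imwrite("pics/t4.png",np.vstack([a,b[:600-len(a)]])[:,:,::-1])
for p in pieces(d,(203,128,310,202),150,.016): print(p["px"],p["mid"].round(4),round(p["len"],4),round(np.degrees(p["yaw"]),1))
print(bin_xy(1,0,.025),bin_xy(1,0,-.024),r.current_t())
E
```

```text
gripped 0.062059869383619376 0.06170096550446928
placed z 0.03149999999999999 7.295634016567006
t 35.2083 0.23750895267297842
gripped 0.06511708757487324 0.06692536158983613
placed z 0.03149999999999999 8.78176811271054
t 47.0 0.23835010640232263
(301, 159) [0.5565 0.0144] 0.1967 5.3
(286, 159) [0.5528 0.0625] 0.1965 5.0
(266, 164) [0.5472 0.1253] 0.2031 4.0
(250, 163) [0.5458 0.1728] 0.1903 4.1
(228, 164) [0.5396 0.2403] 0.1386 5.4
(212, 165) [0.5335 0.2893] 0.1363 5.2
(292, 201) [0.4355 0.0496] 0.0874 -87.2
[0.53348966 0.2895226 ] [0.53754726 0.2406909 ] 49.125
```

View pics/t4.png

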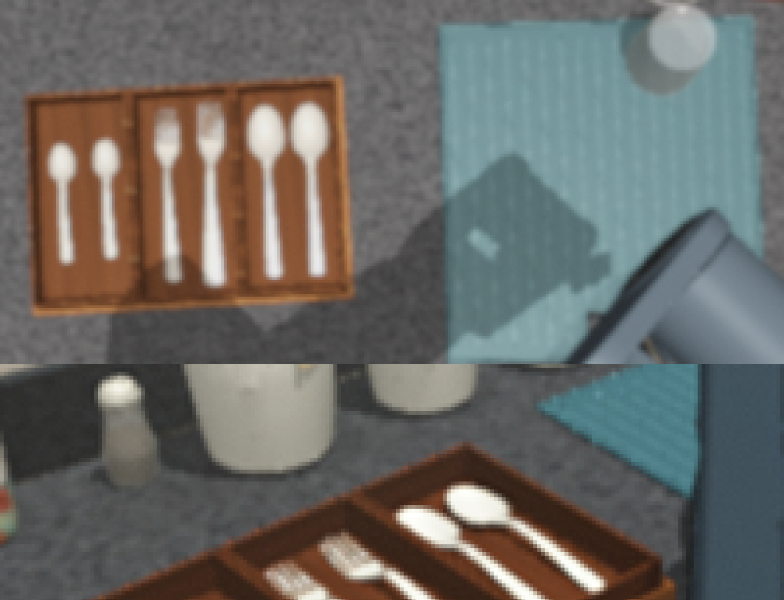

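All six pieces lie parallel in their bins, heads at the far end. The teaspoons are at crop (62,200) and (107,200), and the glass is still at (683,38) as before. Handing in.

```bash
python3 -c "
from cell import r
print(r.hand_in(),r.current_t())"
```

```text
the job is handed in; nothing more can be done
the job is handed in; nothing more can be done
```

I put the fork, the dessert spoon and then both teaspoons away in their bins, and handed the job in at about 49 s; the limit is 109 s.

- **Placing:** The last top view shows all six pieces lying parallel, 4–5.4° against a tray yaw of about 4.75°. All heads point to the far end, and nothing overlaps. The teaspoons are within about 2 mm of their targets. The fork and dessert spoon look centred beside the originals.
- **Flatness:** Contact came at the expected floor height each time, and the measured lengths fit the given ones within about 9 mm. The side view showed the two right-hand bins flat. My crop cut off most of the teaspoon bin, so the teaspoons were checked from the top view only.
- **Left alone:** The two original pieces read within about 2 mm of their starting positions, and the glass looks unmoved by eye.
- **Disagreements:** The depth image put the bin floor near z = 7–8 mm. If the tray stood directly on the work surface, the floor would be at 4 mm. Contact during placing confirmed about 8 mm. The last measurement also listed one extra blob at (292,201), at the near rim of the tray, which I took to be the wooden edge.

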